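# Lock the bakery's ingredient chest with its bent pin

### The arm

A 7-joint arm with a two-finger parallel gripper is mounted at the origin on the work surface. World frame = base frame: x ahead of the robot, y to its left, z up, the work surface at z = 0. Lengths are in m, angles in rad, forces in N, time in s.
With the tool pointing down it reaches from about 0.4 to 0.925 m from the base axis. Payload 5.6 kg.
Tool frame: the origin (TCP) lies midway between the tips of the shut fingers; the grasp point (between the pads) lies 19 mm behind it (bot.grasp_offset is the distance from the TCP to the grasp point, in m); z points along the fingers, y is the direction in which the jaws open and shut (so a half turn about z gives the same grasp; the last joint's range is limited). The gripper opens to 85 mm and grips with 20 to 120 N. Pads are 22 mm wide; open, the fingers measure 114 mm over their backs; the gripper's body (76 mm by 85 mm) begins 54 mm behind the grasp point. The pads swing forward as they close: fully open they stand 13 mm farther back than shut.
Start: joints at [-1.149, 0.468, -0.012, 1.603, 0.006, 1.071, -0.056], TCP at [0.291, 0.581, 0.231] pointing down, gripper open.
Joint ranges: [-2.53, 2.53], [-0.31, 2.02], [-1.57, 1.55], [0.28, 2.44], [-1.29, 4.43], [0.15, 1.84], [-2.92, 2.92]. Speed limits (rad/s): [2.57, 2.57, 3.14, 3.14, 3.14, 3.14, 3.14].

### API

Orientations are given as a rotation vector (axis times angle).
In Python, from plant import bot gives the robot as it stands.
- The arm moves only by the shell command python3 -m creep 'ROWS' [FORCE]. ROWS is JSON, a list of rows, each a list of 3 entries, a list of its own where there are three numbers: the shift along the tool's x, y, z in m, then the turn, a rotation vector about the tool's x, y, z in rad, then the closure, from 0 (fully open) to 1 (shut). In form: [[[dx, dy, dz], [ax, ay, az], gripper], ...]. A call has 1 to 12 rows; each row shifts and turns the commanded pose from where the row before left it, along the tool's axes as they then stand; what a row does not reach is not made up. A row lasts 1/10 s, in which the tool goes at most 50 mm and 8.59 degrees, less where a joint would pass 70% of its speed; a pose out of reach is approached as far as the arm can. A call with a gripper value outside its range is refused whole. The fingers move at their own pace and stop on an object; FORCE is the grip in N (left out, the last holds). Time passes only in rows, so rows that do not move let the fingers close. It gives the time, the measured TCP pose, the force and the opening at its end, in the units of the state.
- bot.state(): the state, without advancing time (a new reading comes with each control period).
- bot.read_camera(name): name is "side" or "top"; returns the picture (400x640x3 uint8, red, green, blue); there is no depth.
- bot.camera_model(name): a dict with "fx", "fy", "cx", "cy" (pixels), "dist" ([k1, k2, p1, p2, k3] as OpenCV has them; the pictures are not rectified), "R" (3x3) and "t" (3): a world point X has camera coordinates R X + t. Camera axes: x right, y down, z forward; pixel columns grow to the right and rows downward; lengths in m; the calibration is good to about 2 mm. A picture is of the moment at which its call begins. camera_model takes no time and is no camera call.
- bot.sign_off(): hands the job in, once; it reports no verdict.
Trained networks look in the newest picture that a camera, given by its name, has taken for a name from the list of things; names that differ only in an ending like _2 or _b are one class to them, and where a whole thing is asked for, a point or a joint stands for the part that bears it (a point fixed in the world has none). Each returns a list of dicts, best first, with "conf" (0 to 1); they miss things now and then, are a little off and sometimes report something else, mostly with a low value. They report only what shows in the picture. A call takes as long as a camera call.
- bot.boxes_of(camera, target): "at" ([column, row] in pixels, amid what is visible of it).
- bot.cut_out(camera, target): "pixels" (400x640 bool, what is visible of it) and "at" ([column, row] in pixels, amid what is visible of it).
- bot.tip_of(camera, target): "at" ([column, row] in pixels: a listed point, or the origin of a listed thing).
The state is a dict: "clock": time; "qpos": joint angles; "joint_velocities": joint speeds; "joint_efforts": joint torques, N m; "tcp_pos": TCP position; "tool_rot": TCP orientation; "contact_force": force on the tool from outside, world axes, zero at the start; "torque": the same for the moment, N m; "finger_gap": opening from 0.0 (shut) to 1.0 (fully open).
Only numpy, scipy, OpenCV 4.12 (cv2) and the standard library are available. Lean on these libraries where they do the work, as an engineer would, in place of code of your own. Each camera call takes 0.05 s, during which the arm holds its last target. There are 200 camera calls.

### The job

Lock the wooden ingredient chest: take the bent locking pin by its wooden grip and pass its curved bar, following its bend, through the steel ring on the chest's lid. Push it firmly home, so that its square shoulder squares the ring up and bears flat on it, but never force it; then let go and leave the pin standing on the lid through the ring, and leave the other things on the table alone.

Things in the scene. Friction and masses are not known exactly. Their poses are not given: they have to be found in the camera images.
- pin: Bent locking pin, 160 g, standing on its feet (z = 0, z up). Origin: on the feet plane below the front face of its shoulder. Steel shoulder: x -15..15, y -6..0, z 0..28 mm. Upright wooden grip: x -7..7, y -52..-16, z 0..50 mm; pinch it across x, from above. From the shoulder a 9 mm round bar leaves along +y, 14 mm above the feet, and bends level towards -x to a free tip.
- pin_shoulder (a point): Point on the bar's axis in the shoulder's front face: pin x = 0, y = 0, z = 14 mm; axes as the pin's. The bar's axis is an arc of 60 mm radius over 75 degrees that starts here; the centre of the arc is at pin x = -60, y = 0 mm.
- pin_tip (a point): Centre of the round at the free tip of the bar: pin x = -44.5, y = 58, z = 14 mm; axes as the pin's.
- staple: Slotted mount of the ring, fixed to the chest, axes as the chest's; origin on the lid's top at mid-slot. The upright steel ring (hole 14 mm, wire 6 mm, outside 26 mm) stands clamped somewhere along the slot, up to 8 mm either way along y from mid-slot; that offset is not measured and differs each time: find it by touch. It does not yield along the slot.
- eye (a point): Mid-slot, 14 mm above the lid: the height of the ring's centre and of the bar when the pin stands on the lid. Axes as the chest's. The pin goes in along +y, the centre of its arc on the -x side. Fully home its axes are parallel to these and pin_shoulder is at x = 0, z = 0, 3 mm on the -y side of the ring's centre, y = -11..+5 mm. Firmly home is a push of 11 to 15 N along +y; over 18 N is forcing.
- chest: Low wooden chest, shut, fixed: lid 280 (x) by 360 (y) mm, its flat top 90 mm above the table. Origin: centre of the underside. The mount of the ring is at x = 50, y = 40 mm. A flush steel strap runs from the ring to the +x edge.
- bowl: Bystander: white bowl, 120 mm wide, 50 mm high; origin at its underside.
- jar: Bystander: glass jar, 70 mm wide, 100 mm high; origin at its underside.
- block: Bystander: dark wooden block 50 (x) by 110 (y) by 30 mm high; origin at its underside.
- ring (a joint): Angle (rad, counter-clockwise from above) by which the ring is turned about the upright through its centre. 0 = square: the hole looks along the chest's y. Starts up to 0.3 askew, limits 0.5; it turns stiffly (0.03 N m) and stays. The pin's shoulder pushed flat on the ring's side turns it square.

How it is judged:
By the outcome, as a careful person would: the job done as asked, in the order asked, and still so for the second after the job is handed in, with the robot touching nothing.
It also fails if it takes over 59 s, if anything falls off the work surface, if the arm or the gripper's body presses on something with over 40 N, if the wrist force passes 120 N, or if a joint passes its speed limit or range.

## Working session

There is one attempt and no reset: what is moved stays moved. The work goes in short steps, Python scripts to look and compute and a shell command to move; the robot and the scene stay as the last step left them, time stands still between calls to the robot, and variables do not carry over. Pictures are saved under pics/ and viewed, about 8 in all and at most 12, crops included, and the job is handed in when it is done.

```bash
mkdir -p pics; ls
cat > h.py <<'E'
import numpy as np, cv2
from plant import bot
from scipy.spatial.transform import Rotation as Ro
def ray(cam,px):
    m=bot.camera_model(cam); K=np.array([[m['fx'],0,m['cx']],[0,m['fy'],m['cy']],[0,0,1]])
    u=cv2.undistortPoints(np.array([[px]],float),K,np.array(m['dist'],float))[0,0]
    R=np.array(m['R']);t=np.array(m['t']); return -R.T@t, R.T@np.array([u[0],u[1],1])
def onz(cam,px,z):
    o,d=ray(cam,px); return o+d*(z-o[2])/d[2]
def proj(cam,X):
    m=bot.camera_model(cam); K=np.array([[m['fx'],0,m['cx']],[0,m['fy'],m['cy']],[0,0,1]])
    R=np.array(m['R']);t=np.array(m['t'])
    return cv2.projectPoints(np.array(X,float).reshape(-1,1,3),cv2.Rodrigues(R)[0],t,K,np.array(m['dist'],float))[0][:,0]
def tri(pa,pb):
    A=[];b=[]
    for c,p in (('top',pa),('side',pb)):
        o,d=ray(c,p); d/=np.linalg.norm(d); P=np.eye(3)-np.outer(d,d); A.append(P); b.append(P@o)
    return np.linalg.lstsq(np.vstack(A),np.hstack(b),rcond=None)[0]
def save(cam,name):
    im=bot.read_camera(cam); cv2.imwrite('pics/'+name,im[:,:,::-1]); return im
E
python3 - <<'E'
from h import *
np.set_printoptions(precision=4,suppress=True)
print(bot.state())
for c in('top','side'):
    save(c,c+'0.png'); m=bot.camera_model(c); print(c,-np.array(m['R']).T@m['t'],m['fx'])
    for n in('pin','pin_shoulder','pin_tip','eye','staple','chest','bowl','jar','block'):
        r=bot.tip_of(c,n); print(n,[(np.round(q['at'],1),round(q['conf'],2)) for q in r[:2]])
E
```

```text
pics
{'clock': 0.0, 'qpos': array([-1.149 ,  0.4684, -0.0116,  1.6036,  0.006 ,  1.0714, -0.0563]), 'joint_velocities': array([ 0.001 , -0.0006,  0.0003,  0.0014,  0.0016, -0.    , -0.0007]), 'joint_efforts': array([ -0.0001, -53.2396,   0.0213, -25.1297,   0.0114,   0.0078,
        -0.    ]), 'tcp_pos': array([0.2911, 0.5805, 0.2303]), 'tool_rot': array([-0.7235, -3.0568,  0.0028]), 'contact_force': array([-0.1467,  0.3411,  0.2831]), 'torque': array([-0.0509, -0.0167, -0.0421]), 'finger_gap': 1.006225016801541}
top [ 0.3696 -0.0224  1.3289] 428.4576180458133
pin [(array([191.9, 236.9]), 0.24)]
pin_shoulder [(array([192.5, 239.6]), 0.55)]
pin_tip [(array([176.6, 257.3]), 0.54)]
eye [(array([316. , 186.9]), 0.65)]
staple [(array([313.4, 185.9]), 0.39)]
chest [(array([327.1, 207. ]), 0.66)]
bowl [(array([451.1, 218.2]), 0.93)]
jar [(array([246.5, 151.1]), 0.93)]
block [(array([202.4, 164.2]), 0.76)]
side [-0.1097 -0.7886  0.7172] 402.4551657828752
pin [(array([220. , 206.3]), 0.6)]
pin_shoulder [(array([221.4, 196.7]), 0.76), (array([308.5, 193.4]), 0.64)]
pin_tip [(array([200.1, 201.3]), 0.75), (array([221.7, 203.9]), 0.24)]
eye [(array([324.5, 203.2]), 0.43)]
staple [(array([321.6, 207.1]), 0.53)]
chest [(array([319.7, 242.9]), 0.74), (array([309.1, 194.8]), 0.71)]
bowl [(array([423. , 323.1]), 0.66)]
jar [(array([309.3, 193.9]), 0.8)]
block [(array([277.2, 186. ]), 0.68)]
```

View pics/top0.png

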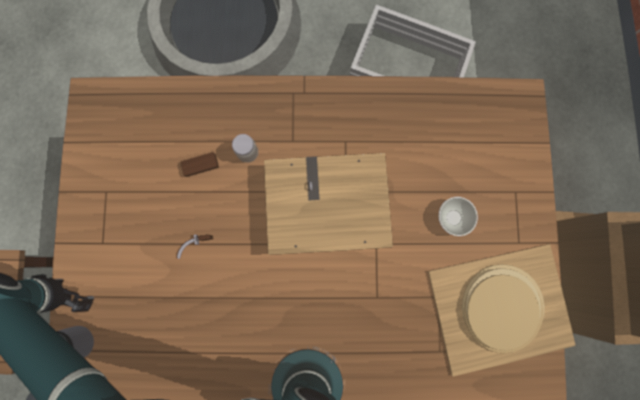

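View pics/side0.png

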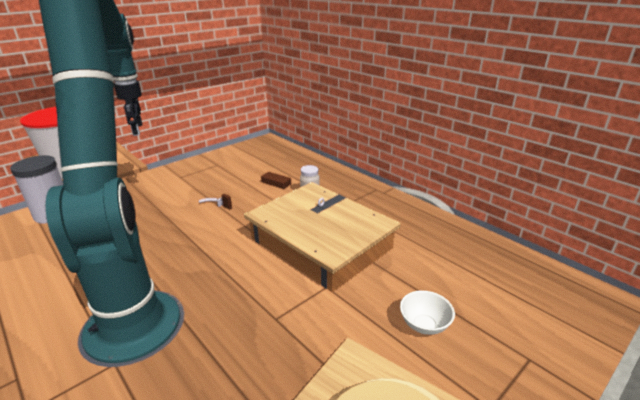

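Run:
```python
from h import *
np.set_printoptions(precision=4,suppress=True)
print('sh',onz('top',[192.5,239.6],.014),'tip',onz('top',[176.6,257.3],.014),'org',onz('top',[191.9,236.9],0))
print('side sh',onz('side',[221.4,196.7],.014),'tip',onz('side',[200.1,201.3],.014),onz('side',[220,206.3],0))
print('eye',onz('top',[316,186.9],.104),onz('side',[324.5,203.2],.104),'st',onz('top',[313.4,185.9],.09),onz('side',[321.6,207.1],.09))
print('chest',onz('top',[327.1,207],0),onz('side',[319.7,242.9],0),'jar',onz('top',[246.5,151.1],0),'block',onz('top',[202.4,164.2],0))
im=cv2.imread('pics/top0.png'); 
a=cv2.resize(im[190:290,140:240],(390,390),interpolation=2); b=cv2.resize(im[140:240,260:360],(390,390),interpolation=2)
cv2.imwrite('pics/crop0.png',np.hstack([a,b]))
```

```text
sh [0.4324 0.3513 0.014 ] tip [0.3784 0.3983 0.014 ] org [0.4415 0.3575 0.    ]
side sh [0.4544 0.3691 0.014 ] tip [0.3831 0.3913 0.014 ] [0.4275 0.3359 0.    ]
eye [ 0.5809 -0.027   0.104 ] [ 0.5891 -0.0247  0.104 ] st [ 0.5862 -0.0194  0.09  ] [ 0.5831 -0.0183  0.09  ]
chest [ 0.5351 -0.0621  0.    ] [ 0.539  -0.0575  0.    ] jar [0.7145 0.1941 0.    ] block [0.6718 0.3336 0.    ]
```

View pics/crop0.png

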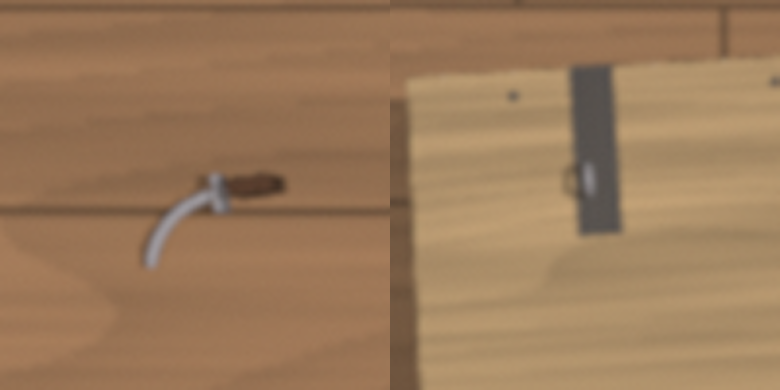

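The pin lies at about (190,240) in the top view with its grip to the right and the bar curving left and down. The ring is at (313,185), and its strap runs up the image, so chest +x ≈ world +x. I'll fit silhouettes of the pin and the chest for accuracy.

```bash
cat >> h.py <<'E'
from scipy.optimize import minimize
def box(x0,x1,y0,y1,z0,z1): return np.array([[x,y,z] for x in(x0,x1) for y in(y0,y1) for z in(z0,z1)])/1000.
def pinparts():
    P=[box(-15,15,-6,0,0,28),box(-7,7,-52,-16,0,50),box(-4,4,-16,-6,9,19)]
    a=np.radians(np.linspace(0,75,16)); ph=np.linspace(0,2*np.pi,9)[:-1]
    rings=[np.array([[-60+(60+4.5*np.cos(p))*np.cos(t),(60+4.5*np.cos(p))*np.sin(t),14+4.5*np.sin(p)] for p in ph])/1000 for t in a]
    return P+[np.vstack([rings[i],rings[i+1]]) for i in range(15)]
chestparts=[box(-140,140,-180,180,0,90)]
def place(parts,x,y,z,yaw):
    R=Ro.from_euler('z',yaw).as_matrix(); return [p@R.T+[x,y,z] for p in parts]
def render(cam,parts,S=6,roi=None):
    c0,r0,c1,r1=roi; im=np.zeros(((r1-r0)*S,(c1-c0)*S),np.uint8)
    for p in parts:
        q=(proj(cam,p)-[c0,r0]+.5)*S-.5
        cv2.fillConvexPoly(im,cv2.convexHull(np.round(q*16).astype(np.int32)),255,cv2.LINE_8,4)
    return cv2.resize(im,(c1-c0,r1-r0),interpolation=cv2.INTER_AREA)/255.
def fit(masks,parts,z,x0,pad=12):
    rois={}
    for c,m in masks.items():
        v,u=np.nonzero(m); rois[c]=(max(u.min()-pad,0),max(v.min()-pad,0),min(u.max()+pad,640),min(v.max()+pad,400))
    def cost(p):
        s=0
        for c,m in masks.items():
            r=rois[c]; s+=np.abs(render(c,place(parts,p[0],p[1],z,p[2]),roi=r)-cv2.GaussianBlur(m[r[1]:r[3],r[0]:r[2]].astype(float),(3,3),.4)).sum()/m.sum()
        return s/len(masks)
    sx=np.array([x0]+[np.array(x0)+d for d in ([.01,0,0],[0,.01,0],[0,0,.15])])
    return minimize(cost,x0,method='Nelder-Mead',options=dict(initial_simplex=sx,xatol=1e-4,fatol=1e-4))
E
python3 - <<'E'
from h import *
np.set_printoptions(precision=4,suppress=True)
M={}
for n in('pin','chest','staple'):
    M[n]={}
    for c in('top','side'):
        bot.read_camera(c)
        r=bot.cut_out(c,n); print(n,c,[(round(q['conf'],2),np.round(q['at']),q['pixels'].sum()) for q in r])
        if r: M[n][c]=r[0]['pixels']
np.save('masks.npy',M,allow_pickle=True)
for n,P,x0 in(('pin',pinparts(),[.435,.352,-.1]),('chest',chestparts,[.537,-.06,0.05])):
    for ms in ({'top':M[n].get('top')},{'side':M[n].get('side')},M[n]):
        if all(v is not None for v in ms.values()):
            r=fit(ms,P,0,x0); print(n,list(ms),r.x,r.fun)
            if n=='chest': print('  eye',place([np.array([[.05,.04,.104]])],r.x[0],r.x[1],0,r.x[2])[0])
E
```

```text
pin top [(0.61, array([202., 238.]), np.int64(113))]
pin side [(0.74, array([223., 201.]), np.int64(168))]
chest top [(0.61, array([327., 204.]), np.int64(11678))]
chest side [(0.98, array([323., 235.]), np.int64(9954)), (0.19, array([425., 310.]), np.int64(1804))]
staple top []
staple side []
pin ['top'] [0.4324 0.343  0.1545] 0.8559382077625618Traceback (most recent call last):
  File "<stdin>", line 14, in <module>
  File "h.py", line 47, in fit
    return minimize(cost,x0,method='Nelder-Mead',options=dict(initial_simplex=sx,xatol=1e-4,fatol=1e-4))
    res = _minimize_neldermead(fun, x0, args, callback, bounds=bounds,
                               **options)
    fxr = func(xr)
    fx = function(np.copy(x), *(wrapper_args + args))
  File "h.py", line 44, in cost
    r=rois[c]; s+=np.abs(render(c,place(parts,p[0],p[1],z,p[2]),roi=r)-cv2.GaussianBlur(m[r[1]:r[3],r[0]:r[2]].astype(float),(3,3),.4)).sum()/m.sum()
                         ~~~~~~^^^^^^^^^^^^^^^^^^^^^^^^^^^^^^^^^^^^^^^
  File "h.py", line 34, in render
    q=(proj(cam,p)-[c0,r0]+.5)*S-.5
       ~~~~^^^^^^^
  File "h.py", line 11, in proj
    m=bot.camera_model(cam); K=np.array([[m['fx'],0,m['cx']],[0,m['fy'],m['cy']],[0,0,1]])
ValueError: time passes only in moves, steps and waits
```

```bash
python3 - <<'E'
s=open('h.py').read()
s=s.replace("from scipy.spatial.transform","import pickle,os\nif not os.path.exists('cm.pkl'): pickle.dump({c:bot.camera_model(c) for c in('top','side')},open('cm.pkl','wb'))\nCM=pickle.load(open('cm.pkl','rb'))\nfrom scipy.spatial.transform",1)
h,t=s.split("def ray",1); s=h+"def ray"+t.replace("bot.camera_model(cam)","CM[cam]")
open('h.py','w').write(s)
E
python3 - <<'E'
from h import *
np.set_printoptions(precision=4,suppress=True)
M=np.load('masks.npy',allow_pickle=True).item()
def grey(c,roi):
    im=cv2.imread(f'pics/{c}0.png'); hsv=cv2.cvtColor(im,cv2.COLOR_BGR2HSV).astype(int)
    bg=cv2.medianBlur(im,31).astype(int); d=np.abs(im-bg).sum(2)
    m=np.zeros(im.shape[:2],bool); r=roi
    sub=(d>70)[r[1]:r[3],r[0]:r[2]]; m[r[1]:r[3],r[0]:r[2]]=sub; 
    n,l,s,_=cv2.connectedComponentsWithStats(m.astype(np.uint8)); return l==1+np.argmax(s[1:,4])
G={'top':grey('top',(165,225,225,270)),'side':grey('side',(190,185,240,216))}
for c in G:
    v,u=np.nonzero(G[c]);print(c,G[c].sum(),u.min(),u.max(),v.min(),v.max())
    r=(160,220,220,270) if c=='top' else (185,180,245,220)
out=[]
for nm,n,P,x0 in(('grey',G,pinparts(),[.435,.352,-.1]),('net',M['pin'],pinparts(),[.435,.352,-.1]),('chest',M['chest'],chestparts,[.537,-.06,0.05])):
    for ms in ({'top':n['top']},{'side':n['side']},n):
        r=fit(ms,P,0,x0); print(nm,list(ms),r.x,r.fun)
        if nm=='chest': print('  eye',place([np.array([[.05,.04,.104]])],r.x[0],r.x[1],0,r.x[2])[0])
        if nm=='grey' and len(ms)==2: best=r.x
a=[]
for c,r in(('top',(160,215,220,275)),('side',(185,175,245,235))):
    im=cv2.imread(f'pics/{c}0.png'); w=cv2.resize(im[r[1]:r[3],r[0]:r[2]],(390,390),interpolation=2)
    k=(render(c,place(pinparts(),best[0],best[1],0,best[2]),roi=r,S=6)>.5).astype(np.uint8)
    for q,col in((k,(0,255,0)),(G[c][r[1]:r[3],r[0]:r[2]].astype(np.uint8),(255,0,0))):
        cs,_=cv2.findContours(cv2.resize(q,(390,390),interpolation=0),0,2); cv2.drawContours(w,cs,-1,col,1)
    a.append(w)
cv2.imwrite('pics/fit.png',np.hstack(a))
E
```

```text
top 177 165 212 234 257
side 302 199 232 193 215
grey ['top'] [0.4331 0.3441 0.1827] 0.4232924878459283
grey ['side'] [0.4346 0.3453 0.2063] 0.2541538707384426
grey ['top', 'side'] [0.4335 0.3438 0.1828] 0.3504908074971824
net ['top'] [0.4324 0.343  0.1545] 0.8559382077625618
net ['side'] [0.4351 0.3394 0.0697] 0.38504554527229373
net ['top', 'side'] [0.4331 0.3431 0.1479] 0.6393804854062664
chest ['top'] [ 0.5384 -0.0595  0.061 ] 0.014689357072999535
  eye [[ 0.5859 -0.0165  0.104 ]]
chest ['side'] [ 0.5469 -0.0517  0.0516] 0.05627005964477047
  eye [[ 0.5947 -0.0092  0.104 ]]
chest ['top', 'side'] [ 0.5393 -0.0593  0.0564] 0.04636336132933512
  eye [[ 0.5869 -0.0166  0.104 ]]
```

View pics/fit.png

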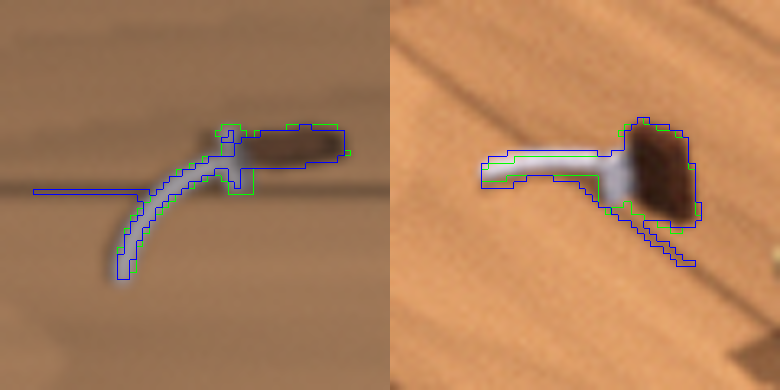

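The fit overlays the pin well in both views (green on the pin, grip at (202,238) top), with yaw ≈ 0.17. Next, the approach.

```bash
cat >> h.py <<'E'
def togo(pos,yaw,half=True):
    """tool shift and turn to tool-down pose with tool y along world yaw+90deg.. (tool x at `yaw`)"""
    s=bot.state(); R=Ro.from_rotvec(s['tool_rot'])
    best=None
    for k in ((0,np.pi) if half else (0,)):
        T=Ro.from_euler('z',yaw+k)*Ro.from_euler('x',np.pi)
        rv=(R.inv()*T).as_rotvec()
        if best is None or np.linalg.norm(rv)<np.linalg.norm(best[0]): best=(rv,T)
    d=np.array(pos)-s['tcp_pos']
    print('t',round(s['clock'],2),'tcp',s['tcp_pos'],'shift',R.inv().apply(d),'turn',best[0],'F',s['contact_force'],'gap',s['finger_gap'],'q7',s['qpos'][6])
    print(' tool x yaw',np.arctan2(*R.apply([1,0,0])[[1,0]]),'tilt',R.apply([0,0,1])[:2], 'shift after turn',best[1].inv().apply(d))
E
python3 - <<'E'
from h import *
np.set_printoptions(precision=4,suppress=True)
togo([.4393,.3105,.09],.17+np.pi/2)
E
```

```text
t 1.6 tcp [0.2914 0.581  0.2313] shift [-0.2535 -0.1755  0.1413] turn [-0.      0.      0.9359] F [-0.8521 -0.4855  0.13  ] gap 1.0008878646672636 q7 -0.056305393250832836
 tool x yaw 2.676704575541518 tilt [-0. -0.] shift after turn [-0.2916  0.1     0.1413]
```

```bash
python3 -m creep '[[[0,0,0],[0,0,0.1337],0],[[0,0,0],[0,0,0.1337],0],[[0,0,0],[0,0,0.1337],0],[[0,0,0],[0,0,0.1337],0],[[0,0,0],[0,0,0.1337],0],[[0,0,0],[0,0,0.1337],0],[[0,0,0],[0,0,0.1337],0]]' 40
python3 -m creep '[[[-0.035,0.012,0.01],[0,0,0],0],[[-0.037,0.0126,0.02],[0,0,0],0],[[-0.037,0.0126,0.02],[0,0,0],0],[[-0.037,0.0126,0.02],[0,0,0],0],[[-0.037,0.0126,0.02],[0,0,0],0],[[-0.037,0.0126,0.02],[0,0,0],0],[[-0.037,0.0126,0.02],[0,0,0],0],[[-0.0346,0.0124,0.0113],[0,0,0],0],[[0,0,0],[0,0,0],0],[[0,0,0],[0,0,0],0]]'
python3 - <<'E'
from h import *
np.set_printoptions(precision=4,suppress=True)
togo([.4393,.3105,.018],.17+np.pi/2)
save('side','s1.png');save('top','t1.png')
a=cv2.imread('pics/side'+'0.png')
im=cv2.imread('pics/s1.png')[130:250,160:320]; im2=cv2.imread('pics/t1.png')[180:300,130:290]
cv2.imwrite('pics/v1.png',np.hstack([cv2.resize(im,(400,300),interpolation=2),cv2.resize(im2,(400,300),interpolation=2)]))
E
```

```text
clock: 2.3
tcp_pos: [0.2913, 0.5811, 0.2313]
tool_rot: [-2.031, -2.397, -0.0]
contact_force: [0.4, -0.3, -0.3]
finger_gap: 0.998
clock: 3.3
tcp_pos: [0.4398, 0.3098, 0.0899]
tool_rot: [-2.028, -2.4, 0.0]
contact_force: [-0.0, 0.5, 0.8]
finger_gap: 0.998
t 3.3 tcp [0.4398 0.3098 0.0899] shift [ 0.0008 -0.0004  0.0719] turn [-0.0002  0.0001 -0.0023] F [-0.0106  0.5036  0.7736] gap 0.9977878747329397 q7 -0.3706326819430497
 tool x yaw 1.738511775272069 tilt [-0.0002 -0.0001] shift after turn [ 0.0007 -0.0004  0.0719]
```

View pics/v1.png

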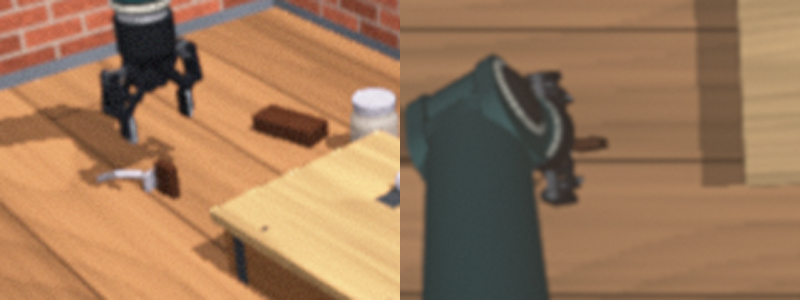

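The gripper straddles the grip, as expected. Now descend and close.

```bash
python3 -m creep '[[[0,0,0.018],[0,0,0],0],[[0,0,0.018],[0,0,0],0],[[0,0,0.018],[0,0,0],0],[[0,0,0.018],[0,0,0],0],[[0,0,0],[0,0,0],0],[[0,0,0],[0,0,0],0.5],[[0,0,0],[0,0,0],0.7],[[0,0,0],[0,0,0],0.8],[[0,0,0],[0,0,0],0.9],[[0,0,0],[0,0,0],1],[[0,0,0],[0,0,0],1],[[0,0,0],[0,0,0],1]]' 40
python3 -m creep '[[[0,0,0],[0,0,0],1],[[0,0,0],[0,0,0],1],[[0,0,0],[0,0,0],1]]' 70
python3 -m creep '[[[0,0,-0.01],[0,0,0],1],[[0,0,-0.02],[0,0,0],1],[[0,0,-0.03],[0,0,0],1],[[0,0,-0.03],[0,0,0],1],[[0,0,-0.03],[0,0,0],1],[[0,0,-0.02],[0,0,0],1],[[0,0,0],[0,0,0],1],[[0,0,0],[0,0,0],1]]'
python3 - <<'E'
from h import *
np.set_printoptions(precision=4,suppress=True)
togo([.5,-.09,.2],1.6-1.3)
E
```

```text
clock: 4.6
tcp_pos: [0.4396, 0.3108, 0.0186]
tool_rot: [-2.025, -2.402, -0.001]
contact_force: [-1.4, -0.1, 6.4]
finger_gap: 0.155
clock: 4.9
tcp_pos: [0.4396, 0.3108, 0.0187]
tool_rot: [2.025, 2.402, 0.001]
contact_force: [-0.8, -0.3, 6.6]
finger_gap: 0.153
clock: 5.7
tcp_pos: [0.439, 0.3104, 0.1579]
tool_rot: [-2.025, -2.402, -0.0]
contact_force: [0.1, 0.2, -1.6]
finger_gap: 0.155
t 5.7 tcp [0.439  0.3104 0.1579] shift [-0.4049 -0.0076 -0.0422] turn [-0.0001 -0.      1.4409] F [ 0.0544  0.1646 -1.6211] gap 0.1546522690107362 q7 -0.3992118975003287
 tool x yaw 1.7409069589512962 tilt [-0.0001  0.0001] shift after turn [-0.06    0.4005 -0.0421]
```

Held: gap 13 mm and −1.6 N, the pin's weight. Now the pre-entry pose, high over the lid, tip short of the ring.

```bash
cat >> h.py <<'E'
E0=np.array([.5865,-.0166]); PSI=.058; OFF=.034; FEET=.0187
def tgt(theta,pt,chest_xy,h=0.,E=None,psi=None,off=None):
    """TCP pos & tool-x yaw so that pin-frame point pt is at chest_xy (m, rel. eye), feet h above lid, pin yaw psi+theta"""
    E=E0 if E is None else E; psi=PSI if psi is None else psi; off=OFF if off is None else off
    y=psi+theta; rot=lambda a,v: Ro.from_euler('z',a).apply([*v,0])[:2]
    p=E+rot(psi,chest_xy)+rot(y,np.array([0,-off])-np.array(pt))
    return [*p,.09+FEET+h], y+np.pi/2
TIP=(-.0445,.058)
E
python3 - <<'E'
from h import *
np.set_printoptions(precision=4,suppress=True)
p,y=tgt(np.radians(-75),TIP,(0,-.025),.05); print(p,y); togo(p,y,False)
E
```

```text
[np.float64(0.5146034623325472), np.float64(-0.11272434885291713), 0.1587] 0.3197993877991494
t 5.7 tcp [0.439  0.3104 0.1579] shift [-0.4298  0.0029 -0.0009] turn [-0.0001 -0.      1.4211] F [ 0.0544  0.1646 -1.6211] gap 0.1546522690107362 q7 -0.3992118975003287
 tool x yaw 1.7409069589512962 tilt [-0.0001  0.0001] shift after turn [-0.0612  0.4254 -0.0008]
```

```bash
python3 -m creep '[[[-0.02,0,0],[0,0,0],1],[[-0.04,0,0],[0,0,0],1],[[-0.04,0,0],[0,0,0],1],[[-0.04,0,0],[0,0,0],1],[[-0.04,0,0],[0,0,0],1],[[-0.04,0,0],[0,0,0],1],[[-0.04,0,0],[0,0,0],1],[[-0.04,0,0],[0,0,0],1],[[-0.04,0,0],[0,0,0],1],[[-0.04,0,0],[0,0,0],1],[[-0.03,0.003,0],[0,0,0],1],[[-0.02,0,0],[0,0,0],1]]'
python3 -m creep '[[[0,0,0],[0,0,0.1421],1],[[0,0,0],[0,0,0.1421],1],[[0,0,0],[0,0,0.1421],1],[[0,0,0],[0,0,0.1421],1],[[0,0,0],[0,0,0.1421],1],[[0,0,0],[0,0,0.1421],1],[[0,0,0],[0,0,0.1421],1],[[0,0,0],[0,0,0.1421],1],[[0,0,0],[0,0,0.1421],1],[[0,0,0],[0,0,0.1421],1],[[0,0,0],[0,0,0],1],[[0,0,0],[0,0,0],1]]'
python3 - <<'E'
from h import *
np.set_printoptions(precision=4,suppress=True)
p,y=tgt(np.radians(-75),TIP,(0,-.025),.02); togo(p,y,False)
s=bot.state(); R=Ro.from_rotvec(s['tool_rot'])
w=lambda q: s['tcp_pos']+R.apply([q[1]+OFF,q[0],-(q[2]-FEET)])
for c in('top','side'):
    save(c,c+'2.png')
    for n,q in(('pin_tip',(-.0445,.058,.014)),('pin_shoulder',(0,0,.014)),('eye',None)):
        X=w(q) if q else [*E0,.104]; r=bot.tip_of(c,n); print(c,n,'pred',proj(c,[X])[0],[(np.round(z['at'],1),round(z['conf'],2)) for z in r[:2]])
a=cv2.imread('pics/top2.png')[150:240,260:380]; b=cv2.imread('pics/side2.png')[150:240,270:390]
cv2.imwrite('pics/v2.png',np.hstack([cv2.resize(k,(400,300),interpolation=2) for k in(a,b)]))
E
```

```text
clock: 6.9
tcp_pos: [0.5141, -0.1155, 0.1564]
tool_rot: [-2.027, -2.398, 0.004]
contact_force: [0.2, 0.5, -1.1]
finger_gap: 0.153
clock: 8.1
tcp_pos: [0.5143, -0.1125, 0.1569]
tool_rot: [3.1, 0.506, -0.004]
contact_force: [-0.1, 0.6, 0.2]
finger_gap: 0.153
t 8.1 tcp [ 0.5143 -0.1125  0.1569] shift [0.0003 0.0003 0.0282] turn [-0.0002  0.0023  0.0036] F [-0.0935  0.5942  0.2346] gap 0.1527786394950687 q7 -0.7440676093049945
 tool x yaw 0.32342904443797543 tilt [-0.0023 -0.0005] shift after turn [0.0003 0.0003 0.0282]
top pin_tip pred [321.1039 181.6955] [(array([452.1, 219.1]), 0.72), (array([319.7, 183.6]), 0.55)]
top pin_shoulder pred [342.9332 196.1655] []
top eye pred [312.415  184.9807] [(array([313.8, 187.5]), 0.51)]
side pin_tip pred [327.8227 191.2846] [(array([329.5, 194.5]), 0.53)]
side pin_shoulder pred [331.9819 203.9823] [(array([334. , 199.8]), 0.74), (array([328.8, 191.1]), 0.59)]
side eye pred [322.0348 202.4934] [(array([333. , 203.3]), 0.74), (array([424.9, 324.5]), 0.6)]
```

View pics/v2.png

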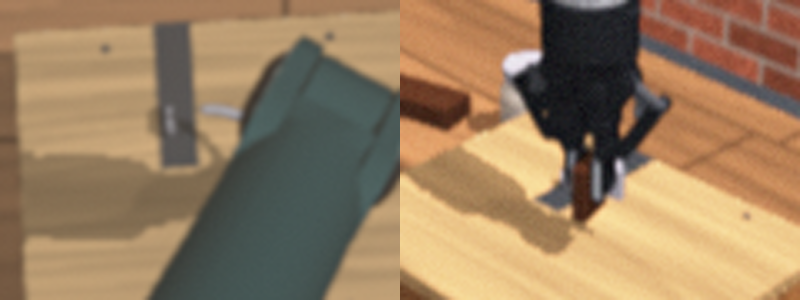

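The top view shows the ring at about (310,186) and the bar tip at about (321,183), with the arm hiding the grip. I'll overlay the predictions to correct the lateral offset.

Run:
```python
from h import *
np.set_printoptions(precision=4,suppress=True)
s=bot.state(); R=Ro.from_rotvec(s['tool_rot'])
w=lambda q: s['tcp_pos']+R.apply([q[1]+OFF,q[0],-(q[2]-FEET)])
im=cv2.imread('pics/top2.png'); im0=cv2.imread('pics/top0.png')
def view(im,r=(297,170,337,206),S=10,bar=True):
    v=cv2.resize(im[r[1]:r[3],r[0]:r[2]],None,fx=S,fy=S,interpolation=cv2.INTER_CUBIC)
    T=lambda X:np.round(((proj('top',X)-[r[0],r[1]]+.5)*S-.5)).astype(int)
    if bar:
        for rr in(55.5,64.5):
            a=np.radians(np.linspace(20,75,20)); cv2.polylines(v,[T([w((-.06+rr/1e3*np.cos(t),rr/1e3*np.sin(t),.014)) for t in a])],False,(0,255,0),1)
    ph=np.linspace(0,2*np.pi,40)
    for rad in(.013,.007):
        X=[[*(E0+Ro.from_euler('z',PSI).apply([rad*np.cos(p),0,0])[:2]),.104+rad*np.sin(p)] for p in ph]
        cv2.polylines(v,[T(X)],True,(0,0,255),1)
    # strap line / lid edge from the chest fit
    for x in(.14,):
        X=[[*(E0+Ro.from_euler('z',PSI).apply([x-.05,y,0])[:2]),.09] for y in(-.1,.1)]; cv2.polylines(v,[T(X)],True,(255,0,0),1)
    return v
cv2.imwrite('pics/v3.png',np.hstack([view(im),view(im0,(297,150,337,186+0),10,False)[:360]]) )
cv2.imwrite('pics/v3.png',np.hstack([view(im),view(im0,bar=False)]))
M=np.load('masks.npy',allow_pickle=True).item()['chest']['top']
# subpixel lid edges from the picture gradient
g=cv2.cvtColor(cv2.imread('pics/top0.png'),cv2.COLOR_BGR2GRAY).astype(float)
def edge(axis,lo,hi,a,b):
    """edge position along rows (axis 0) or cols for each line in a..b, searched lo..hi"""
    P=[]
    for k in range(a,b):
        l=g[lo:hi,k] if axis==0 else g[k,lo:hi]; d=np.abs(np.diff(l)); i=d.argmax()
        if 0<i<len(d)-1:
            den=d[i-1]-2*d[i]+d[i+1]; e=lo+i+.5+(.5*(d[i-1]-d[i+1])/den if den else 0); P.append((k,e) if axis==0 else (e,k))
    return np.array(P)
h=np.array([[.14,.18],[.14,-.18],[-.14,-.18],[-.14,.18]])
C=proj('top',[[*(E0+Ro.from_euler('z',PSI).apply([a-.05,b-.04,0])[:2]),.09] for a,b in h]); print('lid corners px',C)
for nm,ax,i,j in(('+x',0,0,1),('-y',1,1,2),('-x',0,2,3),('+y',1,3,0)):
    a,b=C[i],C[j]; u=0 if ax==0 else 1
    lo=int(min(a[1-u],b[1-u]))-5; hi=int(max(a[1-u],b[1-u]))+7; k0=int(min(a[u],b[u]))+8; k1=int(max(a[u],b[u]))-8
    P=edge(ax,lo,hi,k0,k1)
    X=np.array([onz('top',p,.09)[:2] for p in P]); L=Ro.from_euler('z',PSI).inv().apply(np.c_[X-E0,np.zeros(len(X))])[:,:2]+[.05,.04]
    ind=0 if ax==0 else 1; q=np.polyfit(L[:,1-ind],L[:,ind],1)
    for _ in range(3):
        res=L[:,ind]-np.polyval(q,L[:,1-ind]); ok=np.abs(res)<.004; q=np.polyfit(L[ok,1-ind],L[ok,ind],1)
    print(nm,'chest coord',np.polyval(q,0),'slope',q[0],ok.sum(),len(ok))
```

```text
lid corners px [[263.5243 158.6013]
 [384.3465 152.0292]
 [392.1984 246.2171]
 [267.4783 253.7611]]
+x chest coord 0.13760310287973343 slope 0.0004122779389969312 102 105
-y chest coord -0.17996495688295225 slope 0.0014699922680525923 78 78
-x chest coord -0.13973777318636266 slope 0.0003832633492910061 86 109
+y chest coord 0.17893688235054986 slope 0.0003482195401587274 79 79
```

View pics/v3.png

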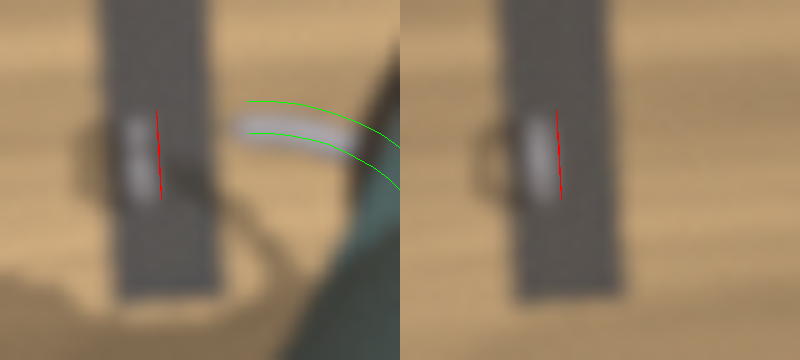

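The ring sits ~1.2 mm to −x of E0 and the bar ~2.6 mm to −x of its prediction, so I'll shift the pin +1.4 mm in chest x. Next I lower the tip to the height of the ring's top wire (central, so no turning moment) and touch it for y.

```bash
python3 -m creep '[[[0.0017,0.0006,0.01],[-0.0002,0.0023,0.0036],1],[[0,0,0.014],[0,0,0],1],[[0,0,0.013],[0,0,0],1],[[0.0016,-0.0058,0],[0,0,0],1],[[0.001,-0.0038,0],[0,0,0],1],[[0,0,0],[0,0,0],1],[[0,0,0],[0,0,0],1]]'
python3 - <<'E'
from h import *
np.set_printoptions(precision=4,suppress=True)
p,y=tgt(np.radians(-75),TIP,(.0014,-.025),.011); togo(p,y,False)
E
```

```text
clock: 9.2
tcp_pos: [0.5168, -0.1026, 0.1214]
tool_rot: [3.102, 0.496, 0.005]
contact_force: [0.3, 0.2, -1.7]
finger_gap: 0.154
t 9.2 tcp [ 0.5168 -0.1026  0.1214] shift [-0.0038  0.0093  0.0017] turn [ 0.0005 -0.0032 -0.003 ] F [ 0.2535  0.2115 -1.745 ] gap 0.15409157843937138 q7 -0.7212701336736632
 tool x yaw 0.3167756950562776 tilt [0.0032 0.0005] shift after turn [-0.0039  0.0092  0.0017]
```

```bash
for i in 1; do python3 -m creep '[[[0.0003,-0.001,0],[0,0,0],1],[[0.0003,-0.001,0],[0,0,0],1],[[0,0,0],[0,0,0],1]]'; done; python3 -m creep '[[[0.0003,-0.001,0],[0,0,0],1],[[0.0003,-0.001,0],[0,0,0],1],[[0,0,0],[0,0,0],1]]'
```

```text
clock: 9.5
tcp_pos: [0.5164, -0.1006, 0.1212]
tool_rot: [-3.102, -0.495, -0.004]
contact_force: [0.4, 0.6, -1.5]
finger_gap: 0.157
clock: 9.8
tcp_pos: [0.5163, -0.0984, 0.121]
tool_rot: [-3.102, -0.495, -0.004]
contact_force: [-0.3, -0.3, -1.3]
finger_gap: 0.15
```

```bash
python3 -m creep '[[[-0.0007,-0.001,0],[0,0,0],1],[[0.0003,-0.001,0],[0,0,0],1],[[0,0,0],[0,0,0],1]]'; python3 -m creep '[[[0.0003,-0.001,0],[0,0,0],1],[[0.0003,-0.001,0],[0,0,0],1],[[0,0,0],[0,0,0],1]]'
```

```text
clock: 10.1
tcp_pos: [0.5152, -0.0967, 0.121]
tool_rot: [-3.102, -0.495, -0.004]
contact_force: [-0.0, -0.4, -1.7]
finger_gap: 0.154
clock: 10.4
tcp_pos: [0.5152, -0.0946, 0.121]
tool_rot: [-3.102, -0.495, -0.004]
contact_force: [0.8, -0.2, -1.5]
finger_gap: 0.149
```

```bash
python3 -m creep '[[[0.0003,-0.001,0],[0,0,0],1],[[0.0003,-0.001,0],[0,0,0],1],[[0,0,0],[0,0,0],1]]'; python3 -m creep '[[[0.0003,-0.001,0],[0,0,0],1],[[0.0003,-0.001,0],[0,0,0],1],[[0,0,0],[0,0,0],1]]'
```

```text
clock: 10.7
tcp_pos: [0.5152, -0.0925, 0.121]
tool_rot: [-3.102, -0.495, -0.004]
contact_force: [-1.0, -0.1, -1.9]
finger_gap: 0.152
clock: 11.0
tcp_pos: [0.5151, -0.0904, 0.121]
tool_rot: [-3.102, -0.495, -0.004]
contact_force: [-0.5, 0.3, -1.0]
finger_gap: 0.157
```

```bash
python3 -m creep '[[[0.0003,-0.001,0],[0,0,0],1],[[0.0003,-0.001,0],[0,0,0],1],[[0,0,0],[0,0,0],1]]'
```

```text
clock: 11.3
tcp_pos: [0.5151, -0.0884, 0.121]
tool_rot: [-3.102, -0.495, -0.004]
contact_force: [-0.1, 0.1, -1.7]
finger_gap: 0.153
```

```bash
python3 -m creep '[[[0.0003,-0.001,0],[0,0,0],1],[[0.0003,-0.001,0],[0,0,0],1],[[0,0,0],[0,0,0],1]]'
```

```text
clock: 11.6
tcp_pos: [0.5148, -0.0875, 0.1211]
tool_rot: [3.102, 0.493, 0.004]
contact_force: [-0.8, -3.6, -0.7]
finger_gap: 0.153
```

```bash
cat >> h.py <<'E'
def where(pt=TIP):
    s=bot.state(); R=Ro.from_rotvec(s['tool_rot']); X=s['tcp_pos']+R.apply([pt[1]+OFF,pt[0],FEET-.014])
    v=Ro.from_euler('z',PSI).inv().apply([*(X[:2]-E0),0])*1e3
    th=np.degrees(np.arctan2(*R.apply([1,0,0])[[1,0]])-np.pi/2-PSI)
    print('t',round(s['clock'],2),'chest mm',v[:2],'h',(s['tcp_pos'][2]-FEET-.09)*1e3,'theta',th,'F',Ro.from_euler('z',PSI).inv().apply(s['contact_force']),'M',s['torque'])
E
python3 - <<'E'
from h import *
np.set_printoptions(precision=3,suppress=True)
where(); save('top','top4.png'); save('side','side4.png')
a=cv2.imread('pics/top4.png')[170:206,297:337]; b=cv2.imread('pics/side4.png')[180:216,305:345]
cv2.imwrite('pics/v4.png',np.hstack([cv2.resize(k,(400,360),interpolation=2) for k in(a,b)]))
E
```

```text
t 11.6 chest mm [ 2.011 -0.219] h 12.374606563734181 theta -75.27588860701118 F [-1.047 -3.51  -0.668] M [-0.877  0.217 -0.237]
```

View pics/v4.png

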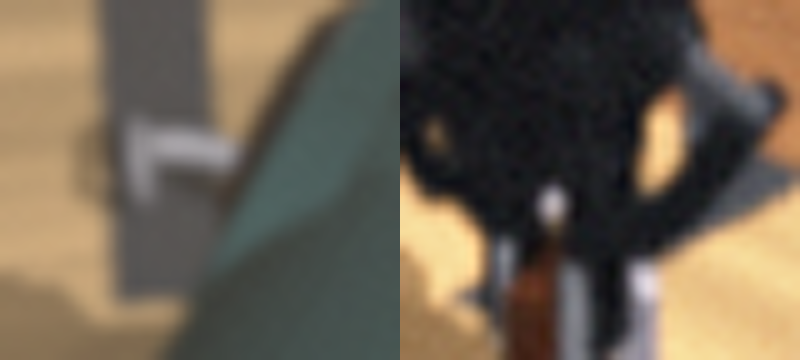

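The top view shows the bar tip touching the ring's top wire at about (311,184), a bit to its +x side. I'll quantify that numerically.

Run:
```python
from h import *
np.set_printoptions(precision=2,suppress=True,linewidth=200)
def wt(f):
    im=cv2.imread(f).astype(float); b,g,r=im[...,0],im[...,1],im[...,2]
    return b  # wood low blue, strap ~80, steel high
for f in('pics/top0.png','pics/top2.png','pics/top4.png'):
    B=wt(f); print(f); 
    for v in range(179,194): print(v,B[v,306:324].astype(int))
# predicted rows of bar axis (top surface z+4.5) now, by column; and ring torus top
s=bot.state(); R=Ro.from_rotvec(s['tool_rot'])
a=np.radians(np.linspace(40,75,8)); X=[s['tcp_pos']+R.apply([.06*np.sin(t)+OFF,-.06+.06*np.cos(t),FEET-.014]) for t in a]
print('bar axis now',proj('top',X))
for yr in(0,.004): print('ring x=-13,0top,13',proj('top',[[*(E0+Ro.from_euler('z',PSI).apply([x,yr,0])[:2]),z] for x,z in((-.013,.104),(-.0092,.1132),(0,.117),(.0092,.1132),(.013,.104))]))
```

```text
pics/top0.png
179 [ 95  86  81  79  77  77  77  79  77  79  79  82  91  99 102 102 101 102]
180 [ 97  87  81  78  79  79  78  78  79  78  79  82  90  98 103 102 101 100]
181 [ 93  83  79  83  91  88  81  78  78  78  80  81  88  98 103 103 102 103]
182 [ 83  75  72  89 109 106  89  80  79  78  80  81  90  97 101 102 103 102]
183 [ 76  69  69  95 121 118  95  80  78  78  79  80  89  98 103 104 104 104]
184 [ 80  74  71  96 129 126 102  82  79  78  78  82  89 101 107 107 106 106]
185 [ 87  82  75  98 132 132 106  83  79  79  78  81  90 101 106 107 107 107]
186 [ 92  87  79  95 130 132 108  84  78  77  78  80  88 100 107 107 108 109]
187 [ 91  88  78  90 120 127 106  84  77  77  77  79  87 103 109 112 112 111]
188 [ 86  83  74  83 112 118 103  83  77  79  78  79  88 102 112 113 113 113]
189 [ 85  78  67  74  96 107  95  81  76  79  79  79  86 101 111 113 112 114]
190 [ 95  82  70  69  83  89  86  79  78  79  79  78  86 102 112 113 114 113]
191 [105  94  81  76  77  81  80  79  77  79  79  79  87 104 115 117 117 117]
192 [113 102  87  80  78  79  78  78  78  79  78  79  88 105 115 117 118
[... 2111 characters left out ...]
 69  62  53  54  71  86  94]
190 [101  86  73  74  89  96  92  84  82  81  79  77  66  56  63  81  93  96]
191 [113 100  85  79  82  85  85  83  82  84  83  81  73  64  76  90  95  96]
192 [119 109  94  84  82  84  83  83  83  83  83  83  74  73  85  93  95  94]
193 [123 111  95  85  83  83  84  83  83  84  83  82  79  81  89  94  91  84]
bar axis now [[324.6  186.64]
 [323.01 185.75]
 [321.35 185.01]
 [319.63 184.41]
 [317.87 183.96]
 [316.07 183.66]
 [314.25 183.52]
 [312.43 183.54]]
ring x=-13,0top,13 [[312.67 189.39]
 [312.58 187.57]
 [312.39 184.19]
 [312.22 181.29]
 [312.16 180.58]]
ring x=-13,0top,13 [[311.29 189.47]
 [311.19 187.65]
 [311.   184.27]
 [310.83 181.37]
 [310.79 180.66]]
```

```bash
python3 -m creep '[[[-0.0013,0.0048,0],[0,0,0],1],[[-0.0013,0.0048,0],[0,0,0],1],[[-0.0019,-0.0005,0.003],[0,0,0],1],[[0,0,0.004],[0,0,0],1],[[0,0,0.003],[0,0,0],1],[[0,0,0],[0,0,0],1],[[0,0,0],[0,0,0],1]]'; python3 -c "
from h import *;np.set_printoptions(precision=3,suppress=True);where()"
```

```text
clock: 12.4
tcp_pos: [0.5136, -0.0963, 0.1108]
tool_rot: [-3.102, -0.495, -0.003]
contact_force: [0.4, -0.2, -0.6]
finger_gap: 0.154
t 12.4 chest mm [ 0.141 -8.795] h 2.142836545856702 theta -75.19067676689134 F [ 0.367 -0.248 -0.603] M [ 0.04   0.036 -0.018]
```

```bash
python3 -m creep '[[[0,0,0.001],[0,0,0],1],[[0,0,0.0005],[0,0,0],1],[[0,0,0],[0,0,0],1],[[0,0,0],[0,0,0],1]]';  python3 -m creep '[[[0,0,0.0005],[0,0,0],1],[[0,0,0],[0,0,0],1],[[0,0,0],[0,0,0],1]]'; python3 -c "
from h import *;np.set_printoptions(precision=3,suppress=True);where()"
```

```text
clock: 12.8
tcp_pos: [0.5136, -0.0965, 0.1096]
tool_rot: [-3.102, -0.495, -0.004]
contact_force: [0.9, 0.2, -1.0]
finger_gap: 0.154
clock: 13.1
tcp_pos: [0.5136, -0.0965, 0.109]
tool_rot: [-3.102, -0.495, -0.004]
contact_force: [0.1, 0.7, -1.3]
finger_gap: 0.15
t 13.1 chest mm [ 0.17 -8.98] h 0.2725272092524711 theta -75.20560482467492 F [ 0.137  0.738 -1.3  ] M [-0.019  0.031 -0.049]
```

```bash
python3 -m creep '[[[0.0006,-0.0022,0],[0,0,0],1],[[0.0006,-0.0022,0],[0,0,0],1],[[0.0006,-0.0022,0],[0,0,0],1],[[0.0005,-0.002,0],[0,0,0],1],[[0,0,0],[0,0,0],1],[[0,0,0],[0,0,0],1]]'; python3 -c "
from h import *;np.set_printoptions(precision=3,suppress=True);where()"
```

```text
clock: 13.7
tcp_pos: [0.5131, -0.0875, 0.109]
tool_rot: [-3.102, -0.495, -0.004]
contact_force: [0.1, 0.3, -0.9]
finger_gap: 0.151
t 13.7 chest mm [0.214 0.016] h 0.32006753308022606 theta -75.19052400363857 F [ 0.124  0.283 -0.901] M [ 0.008  0.009 -0.019]
```

Free so far. Start the arc in small steps.

```bash
python3 -m creep '[[[0.0032,0.0017,0],[0,0,-0.0524],1],[[0,0,0],[0,0,0],1],[[0,0,0],[0,0,0],1]]'; python3 -c "
from h import *;np.set_printoptions(precision=3,suppress=True);where();where((-.06+.06*np.cos(np.radians(72)),.06*np.sin(np.radians(72))))"
```

```text
clock: 14.0
tcp_pos: [0.5166, -0.0883, 0.109]
tool_rot: [-3.089, -0.574, -0.004]
contact_force: [0.3, -0.1, -2.1]
finger_gap: 0.155
t 14.0 chest mm [0.15  2.823] h 0.30595782052780796 theta -72.27959087347145 F [ 0.289 -0.116 -2.146] M [0.025 0.034 0.086]
t 14.0 chest mm [ 0.184 -0.359] h 0.30595782052780796 theta -72.27959087347145 F [ 0.289 -0.116 -2.146] M [0.025 0.034 0.086]
```

```bash
python3 -m creep '[[[0.0032,0.0017,0],[0,0,-0.0524],1],[[0,0,0],[0,0,0],1],[[0,0,0],[0,0,0],1]]';python3 -m creep '[[[0.0032,0.0017,0],[0,0,-0.0524],1],[[0,0,0],[0,0,0],1],[[0,0,0],[0,0,0],1]]'; python3 -c "
from h import *;np.set_printoptions(precision=3,suppress=True);where();where((-.06,0))"
```

```text
clock: 14.3
tcp_pos: [0.5201, -0.0887, 0.109]
tool_rot: [-3.073, -0.654, -0.003]
contact_force: [0.0, -0.3, -1.7]
finger_gap: 0.154
clock: 14.6
tcp_pos: [0.5236, -0.0889, 0.109]
tool_rot: [-3.055, -0.734, -0.003]
contact_force: [-0.7, 0.2, -1.1]
finger_gap: 0.151
t 14.6 chest mm [-0.574  9.141] h 0.28926029541254117 theta -66.30964458076205 F [-0.651  0.215 -1.145] M [-0.041  0.01  -0.002]
t 14.6 chest mm [-59.914   0.03 ] h 0.28926029541254117 theta -66.30964458076205 F [-0.651  0.215 -1.145] M [-0.041  0.01  -0.002]
```

Tip is through the ring without contact. Continue around the arc.

```bash
python3 -m creep '[[[0.0032,0.0017,0],[0,0,-0.0524],1],[[0.0032,0.0017,0],[0,0,-0.0524],1],[[0,0,0],[0,0,0],1],[[0,0,0],[0,0,0],1]]';python3 -m creep '[[[0.0032,0.0017,0],[0,0,-0.0524],1],[[0.0032,0.0017,0],[0,0,-0.0524],1],[[0,0,0],[0,0,0],1],[[0,0,0],[0,0,0],1]]'; python3 -c "
from h import *;np.set_printoptions(precision=3,suppress=True);where();where((-.06,0))"
```

```text
clock: 15.0
tcp_pos: [0.5308, -0.0889, 0.109]
tool_rot: [-3.012, -0.893, -0.003]
contact_force: [0.2, -0.2, -0.8]
finger_gap: 0.152
clock: 15.4
tcp_pos: [0.5379, -0.088, 0.109]
tool_rot: [2.961, 1.049, 0.003]
contact_force: [-0.0, 0.2, -0.6]
finger_gap: 0.152
t 15.4 chest mm [-3.851 21.307] h 0.2760736417327936 theta -54.312172754912154 F [-0.034  0.208 -0.577] M [0.008 0.054 0.005]
t 15.4 chest mm [-60.001   0.061] h 0.2760736417327936 theta -54.312172754912154 F [-0.034  0.208 -0.577] M [0.008 0.054 0.005]
```

```bash
python3 -m creep '[[[0.0032,0.0017,0],[0,0,-0.0524],1],[[0.0032,0.0017,0],[0,0,-0.0524],1],[[0.0032,0.0017,0],[0,0,-0.0524],1],[[0,0,0],[0,0,0],1],[[0,0,0],[0,0,0],1]]';python3 -m creep '[[[0.0032,0.0017,0],[0,0,-0.0524],1],[[0.0032,0.0017,0],[0,0,-0.0524],1],[[0.0032,0.0017,0],[0,0,-0.0524],1],[[0,0,0],[0,0,0],1],[[0,0,0],[0,0,0],1]]'; python3 -c "
from h import *;np.set_printoptions(precision=3,suppress=True);where((-.06,0))"
```

```text
clock: 15.9
tcp_pos: [0.5484, -0.0854, 0.109]
tool_rot: [2.87, 1.278, 0.003]
contact_force: [-0.3, -0.6, -0.8]
finger_gap: 0.15
clock: 16.4
tcp_pos: [0.5584, -0.0812, 0.109]
tool_rot: [2.76, 1.499, 0.003]
contact_force: [0.3, -0.6, -1.9]
finger_gap: 0.154
t 16.4 chest mm [-59.991   0.057] h 0.30229501006071025 theta -36.30675570747159 F [ 0.301 -0.613 -1.871] M [-0.046 -0.035  0.   ]
```

```bash
python3 -m creep '[[[0.0032,0.0017,0],[0,0,-0.0524],1],[[0.0032,0.0017,0],[0,0,-0.0524],1],[[0.0032,0.0017,0],[0,0,-0.0524],1],[[0,0,0],[0,0,0],1],[[0,0,0],[0,0,0],1]]';python3 -m creep '[[[0.0032,0.0017,0],[0,0,-0.0524],1],[[0.0032,0.0017,0],[0,0,-0.0524],1],[[0.0032,0.0017,0],[0,0,-0.0524],1],[[0,0,0],[0,0,0],1],[[0,0,0],[0,0,0],1]]'; python3 -c "
from h import *;np.set_printoptions(precision=3,suppress=True);where((-.06,0))"
```

```text
clock: 16.9
tcp_pos: [0.5676, -0.0755, 0.109]
tool_rot: [2.634, 1.711, 0.003]
contact_force: [-0.2, -0.4, -1.0]
finger_gap: 0.151
clock: 17.4
tcp_pos: [0.5758, -0.0684, 0.1091]
tool_rot: [2.491, 1.913, 0.003]
contact_force: [-0.3, -0.2, -1.8]
finger_gap: 0.152
t 17.4 chest mm [-59.918   0.019] h 0.38764026452350886 theta -18.298072570032737 F [-0.323 -0.2   -1.82 ] M [-0.077 -0.004 -0.011]
```

```bash
python3 -m creep '[[[0.0013,0.0023,0],[0,0,-0.0524],1],[[0.0032,0.0017,0],[0,0,-0.0524],1],[[0,0,0],[0,0,0],1],[[0,0,0],[0,0,0],1]]';python3 -m creep '[[[0.0032,0.0017,0],[0,0,-0.0524],1],[[0.0032,0.0017,0],[0,0,-0.0524],1],[[0,0,0],[0,0,0],1],[[0,0,0],[0,0,0],1]]'; python3 -c "
from h import *;np.set_printoptions(precision=3,suppress=True);where((-.06,0))"
```

```text
clock: 17.8
tcp_pos: [0.5808, -0.0649, 0.1091]
tool_rot: [2.388, 2.04, 0.003]
contact_force: [-0.3, -0.1, -1.0]
finger_gap: 0.155
clock: 18.2
tcp_pos: [0.585, -0.0591, 0.1091]
tool_rot: [2.277, 2.163, 0.003]
contact_force: [0.1, 0.6, -2.6]
finger_gap: 0.153
t 18.2 chest mm [-59.867  -1.929] h 0.42787190687690324 theta -6.283933175802176 F [ 0.135  0.609 -2.551] M [-0.035  0.065 -0.004]
```

```bash
python3 -m creep '[[[0.0032,0.0017,0],[0,0,-0.0524],1],[[0.0035,0.0018,0],[0,0,-0.0573],1],[[0,0,0],[0,0,0],1],[[0,0,0],[0,0,0],1]]'
python3 - <<'E'
from h import *
np.set_printoptions(precision=3,suppress=True);where((0,0))
save('top','top5.png'); save('side','side5.png')
a=cv2.imread('pics/top5.png')[170:206,297:337]; b=cv2.imread('pics/side5.png')[170:224,295:355]
cv2.imwrite('pics/v5.png',np.hstack([cv2.resize(k,(400,360),interpolation=2) for k in(a,b)]))
E
```

```text
clock: 18.6
tcp_pos: [0.5887, -0.0525, 0.1092]
tool_rot: [2.155, 2.284, 0.003]
contact_force: [0.5, 0.2, -1.5]
finger_gap: 0.15
t 18.6 chest mm [ 0.117 -1.964] h 0.4547307011914248 theta -0.00876479623790301 F [ 0.472  0.17  -1.471] M [-0.01   0.033  0.06 ]
```

View pics/v5.png

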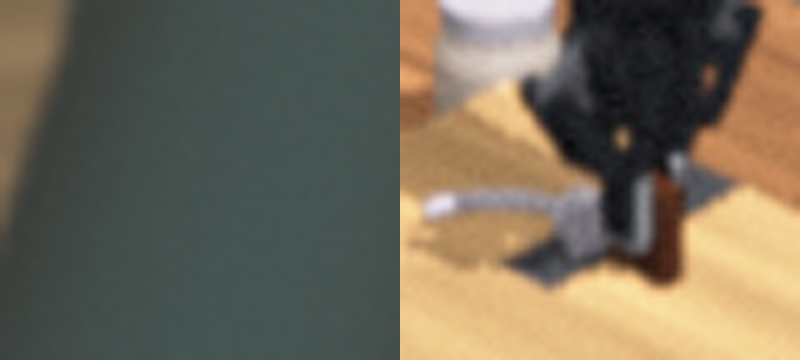

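The side view shows the pin through the ring, with the tip emerging at about (301,201) and the shoulder close to the ring. I'll feel both sides of the hole gently to centre x.

```bash
python3 -m creep '[[[0,0.001,0],[0,0,0],1],[[0,0.001,0],[0,0,0],1],[[0,0,0],[0,0,0],1],[[0,0,0],[0,0,0],1]]';python3 -m creep '[[[0,0.0008,0],[0,0,0],1],[[0,0,0],[0,0,0],1],[[0,0,0],[0,0,0],1]]'; python3 -c "
from h import *;np.set_printoptions(precision=3,suppress=True);where((0,0))"
```

```text
clock: 19.1
tcp_pos: [0.5907, -0.0522, 0.1091]
tool_rot: [2.153, 2.286, 0.002]
contact_force: [-1.1, -0.7, -1.6]
finger_gap: 0.152
clock: 19.4
tcp_pos: [0.5909, -0.0522, 0.109]
tool_rot: [2.153, 2.287, 0.001]
contact_force: [-3.5, -1.0, 0.7]
finger_gap: 0.153
t 19.4 chest mm [ 2.27 -1.78] h 0.26082728927789844 theta 0.13166270206075698 F [-3.567 -0.786  0.7  ] M [-0.201  0.892  0.162]
```

```bash
python3 -m creep '[[[0,-0.0015,0],[0,0,0],1],[[0,-0.0015,0],[0,0,0],1],[[0,-0.001,0],[0,0,0],1],[[0,-0.0005,0],[0,0,0],1],[[0,0,0],[0,0,0],1],[[0,0,0],[0,0,0],1]]';python3 -m creep '[[[0,-0.0006,0],[0,0,0],1],[[0,0,0],[0,0,0],1],[[0,0,0],[0,0,0],1]]'; python3 -c "
from h import *;np.set_printoptions(precision=3,suppress=True);where((0,0))"
```

```text
clock: 20.0
tcp_pos: [0.5874, -0.0521, 0.1093]
tool_rot: [2.152, 2.286, 0.004]
contact_force: [0.0, 0.1, -1.5]
finger_gap: 0.152
clock: 20.3
tcp_pos: [0.5866, -0.0523, 0.1092]
tool_rot: [2.153, 2.286, 0.003]
contact_force: [-1.3, 0.1, -0.8]
finger_gap: 0.151
t 20.3 chest mm [-2.043 -1.627] h 0.4874152135825316 theta 0.13189681562990088 F [-1.287  0.147 -0.805] M [-0.015  0.042  0.034]
```

```bash
python3 -m creep '[[[0,-0.0006,0],[0,0,0],1],[[0,0,0],[0,0,0],1],[[0,0,0],[0,0,0],1]]'; python3 -c "
from h import *;np.set_printoptions(precision=3,suppress=True);where((0,0))"
```

```text
clock: 20.6
tcp_pos: [0.586, -0.0523, 0.1092]
tool_rot: [2.152, 2.286, 0.003]
contact_force: [0.2, 0.1, -1.2]
finger_gap: 0.152
t 20.6 chest mm [-2.593 -1.619] h 0.5350842175775028 theta 0.13543074683458392 F [ 0.192  0.135 -1.218] M [-0.021 -0.043  0.024]
```

```bash
python3 -m creep '[[[0,-0.0006,0],[0,0,0],1],[[0,0,0],[0,0,0],1],[[0,0,0],[0,0,0],1]]';python3 -m creep '[[[0,-0.0004,0],[0,0,0],1],[[0,0,0],[0,0,0],1],[[0,0,0],[0,0,0],1]]'; python3 -c "
from h import *;np.set_printoptions(precision=3,suppress=True);where((0,0))"
```

```text
clock: 20.9
tcp_pos: [0.5858, -0.0523, 0.1093]
tool_rot: [2.152, 2.286, 0.004]
contact_force: [0.9, 0.8, -1.3]
finger_gap: 0.146
clock: 21.2
tcp_pos: [0.5856, -0.0523, 0.1093]
tool_rot: [2.152, 2.286, 0.004]
contact_force: [2.5, -0.2, -2.4]
finger_gap: 0.152
t 21.2 chest mm [-3.063 -1.611] h 0.6394111140957393 theta 0.1263191189683113 F [ 2.463 -0.341 -2.399] M [ 0.006 -0.728 -0.128]
```

Hole edges felt at +2.15 and −2.9: width 5.05 mm, exactly the clearance. So the centre is ≈ −0.5 in my coordinates. Centre, then lower to the lid.

```bash
python3 -m creep '[[[0,0.0015,0],[0,0,0],1],[[0,0.0018,0],[0,0,0.002],1],[[0,0,0.0004],[0,0,0],1],[[0,0,0],[0,0,0],1],[[0,0,0],[0,0,0],1]]'; python3 -c "
from h import *;np.set_printoptions(precision=3,suppress=True);where((0,0))"
```

```text
clock: 21.7
tcp_pos: [0.5881, -0.0521, 0.1087]
tool_rot: [2.155, 2.285, 0.003]
contact_force: [0.3, 0.3, -1.1]
finger_gap: 0.152
t 21.7 chest mm [-0.496 -1.563] h 0.034052386376742794 theta 0.022317495448453083 F [ 0.327  0.261 -1.065] M [-0.013  0.081 -0.032]
```

Now advance along +y (tool +x) in small steps.

```bash
python3 -m creep '[[[0.0008,0,0.0002],[0,0,0],1],[[0,0,0],[0,0,0],1],[[0,0,0],[0,0,0],1]]';python3 -m creep '[[[0.0006,0,0],[0,0,0],1],[[0,0,0],[0,0,0],1],[[0,0,0],[0,0,0],1]]'; python3 -m creep '[[[0.0006,0,0],[0,0,0],1],[[0,0,0],[0,0,0],1],[[0,0,0],[0,0,0],1]]'; python3 -c "
from h import *;np.set_printoptions(precision=3,suppress=True);where((0,0))"
```

```text
clock: 22.0
tcp_pos: [0.5882, -0.0517, 0.1087]
tool_rot: [2.155, 2.284, 0.003]
contact_force: [-0.2, -0.8, 1.4]
finger_gap: 0.151
clock: 22.3
tcp_pos: [0.5884, -0.0509, 0.1087]
tool_rot: [2.155, 2.284, 0.003]
contact_force: [-0.3, -1.2, 1.0]
finger_gap: 0.152
clock: 22.6
tcp_pos: [0.5884, -0.0502, 0.1087]
tool_rot: [2.155, 2.284, 0.004]
contact_force: [-0.4, -2.4, 0.9]
finger_gap: 0.155
t 22.6 chest mm [-0.032  0.301] h 0.045219558461456755 theta 0.013265050290102609 F [-0.491 -2.399  0.888] M [-0.356 -0.071  0.008]
```

```bash
python3 -m creep '[[[0.0006,0,0],[0,0,0],1],[[0,0,0],[0,0,0],1],[[0,0,0],[0,0,0],1]]';python3 -m creep '[[[0.0006,0,0],[0,0,0],1],[[0,0,0],[0,0,0],1],[[0,0,0],[0,0,0],1]]';  python3 -c "
from h import *;np.set_printoptions(precision=3,suppress=True);where((0,0))"
```

```text
clock: 22.9
tcp_pos: [0.5883, -0.0496, 0.1087]
tool_rot: [2.155, 2.284, 0.003]
contact_force: [1.0, -2.2, 2.0]
finger_gap: 0.156
clock: 23.2
tcp_pos: [0.5882, -0.0491, 0.1087]
tool_rot: [2.155, 2.284, 0.003]
contact_force: [0.7, -2.6, 3.0]
finger_gap: 0.152
t 23.2 chest mm [-0.143  1.491] h -0.00946239413204819 theta 0.017422648474514288 F [ 0.533 -2.6    3.012] M [-0.538 -0.097  0.029]
```

```bash
python3 -m creep '[[[0.0006,0,-0.0001],[0,0,0],1],[[0,0,0],[0,0,0],1],[[0,0,0],[0,0,0],1]]';python3 -m creep '[[[0.0006,0,0],[0,0,0],1],[[0,0,0],[0,0,0],1],[[0,0,0],[0,0,0],1]]';  python3 -c "
from h import *;np.set_printoptions(precision=3,suppress=True);where((0,0))"
```

```text
clock: 23.5
tcp_pos: [0.5881, -0.0483, 0.1087]
tool_rot: [2.155, 2.284, 0.003]
contact_force: [0.7, -1.9, 2.8]
finger_gap: 0.15
clock: 23.8
tcp_pos: [0.5881, -0.0478, 0.1087]
tool_rot: [2.155, 2.284, 0.003]
contact_force: [0.3, -2.3, 2.9]
finger_gap: 0.155
t 23.8 chest mm [-0.23   2.775] h 0.03230234981135838 theta 0.017994704274811587 F [ 0.185 -2.355  2.922] M [-0.541 -0.024 -0.016]
```

```bash
python3 -m creep '[[[0.0003,0,-0.0004],[0,0,0],1],[[0,0,0],[0,0,0],1],[[0,0,0],[0,0,0],1]]';python3 -m creep '[[[0.0005,0,0],[0,0,0],1],[[0,0,0],[0,0,0],1],[[0,0,0],[0,0,0],1]]';  python3 -c "
from h import *;np.set_printoptions(precision=3,suppress=True);where((0,0))"
```

```text
clock: 24.1
tcp_pos: [0.5876, -0.0469, 0.1087]
tool_rot: [2.155, 2.286, 0.003]
contact_force: [0.1, -0.6, 0.4]
finger_gap: 0.154
clock: 24.4
tcp_pos: [0.5876, -0.0469, 0.1088]
tool_rot: [2.155, 2.285, 0.002]
contact_force: [-0.7, -0.9, -1.4]
finger_gap: 0.154
t 24.4 chest mm [-0.631  3.705] h 0.058241739914394186 theta 0.021624528409706845 F [-0.79  -0.877 -1.36 ] M [-0.224  0.013  0.034]
```

```bash
python3 -m creep '[[[0.0005,0,0],[0,0,0],1],[[0,0,0],[0,0,0],1],[[0,0,0],[0,0,0],1]]';python3 -m creep '[[[0.0005,0,0],[0,0,0],1],[[0,0,0],[0,0,0],1],[[0,0,0],[0,0,0],1]]';  python3 - <<'E'
from h import *
np.set_printoptions(precision=3,suppress=True);where((0,0))
save('side','side6.png'); b=cv2.imread('pics/side6.png')[165:225,295:365]
cv2.imwrite('pics/v6.png',cv2.resize(b,(700,600),interpolation=2))
E
```

```text
clock: 24.7
tcp_pos: [0.5877, -0.0469, 0.1089]
tool_rot: [2.155, 2.284, 0.002]
contact_force: [0.1, -2.1, -2.9]
finger_gap: 0.15
clock: 25.0
tcp_pos: [0.5877, -0.0467, 0.1089]
tool_rot: [2.155, 2.284, 0.002]
contact_force: [-0.7, -3.8, -3.5]
finger_gap: 0.15
t 25.0 chest mm [-0.58   3.884] h 0.21174397111403676 theta -0.0045720841979556195 F [-0.965 -3.703 -3.466] M [-1.131  0.135  0.044]
```

View pics/v6.png

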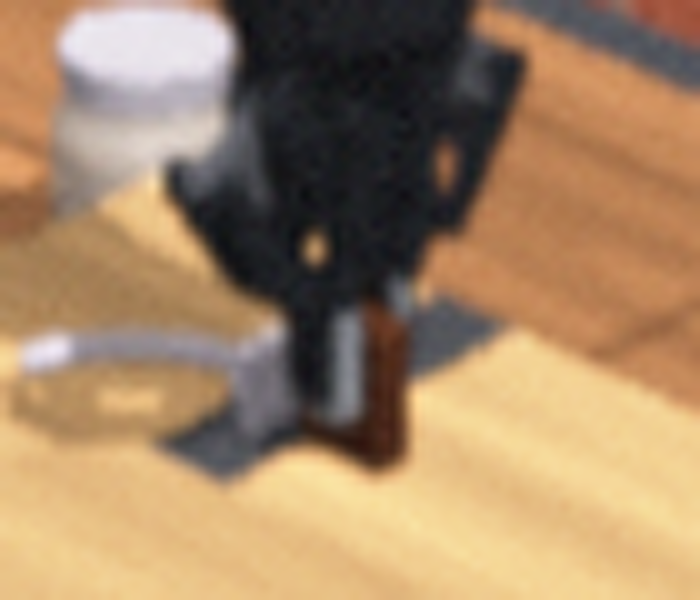

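Solid contact at y ≈ 3.8, and the side view shows the pin standing straight with its shoulder at the ring. Keep pressing gently toward 13 N.

```bash
python3 -m creep '[[[0.0005,0,0.0003],[0,0,0],1],[[0,0,0],[0,0,0],1],[[0,0,0],[0,0,0],1]]';python3 -m creep '[[[0.0005,0,0],[0,0,0],1],[[0,0,0],[0,0,0],1],[[0,0,0],[0,0,0],1]]';  python3 -c "
from h import *;np.set_printoptions(precision=3,suppress=True);where((0,0))"
```

```text
clock: 25.35
tcp_pos: [0.5876, -0.0467, 0.1089]
tool_rot: [2.155, 2.283, 0.001]
contact_force: [-1.1, -6.2, -1.7]
finger_gap: 0.152
clock: 25.65
tcp_pos: [0.5877, -0.0467, 0.1089]
tool_rot: [2.155, 2.282, 0.001]
contact_force: [-1.3, -7.4, -1.9]
finger_gap: 0.154
t 25.65 chest mm [-0.535  3.887] h 0.20357707334497932 theta -0.039881413804560534 F [-1.765 -7.317 -1.916] M [-1.619  0.299  0.053]
```

```bash
python3 -m creep '[[[0.0006,0,0.0001],[0,0,0],1],[[0,0,0],[0,0,0],1],[[0,0,0],[0,0,0],1]]';python3 -m creep '[[[0.0005,0,0],[0,0,0],1],[[0,0,0],[0,0,0],1],[[0,0,0],[0,0,0],1]]';  python3 -c "
from h import *;np.set_printoptions(precision=3,suppress=True);where((0,0))"
```

```text
clock: 25.95
tcp_pos: [0.5877, -0.0466, 0.1089]
tool_rot: [2.155, 2.282, 0.0]
contact_force: [-1.7, -8.1, -2.3]
finger_gap: 0.152
clock: 26.25
tcp_pos: [0.5877, -0.0466, 0.109]
tool_rot: [2.155, 2.281, -0.0]
contact_force: [-1.0, -9.1, -1.6]
finger_gap: 0.148
t 26.25 chest mm [-0.534  3.961] h 0.25799925430683435 theta -0.07502005630348466 F [-1.499 -9.005 -1.629] M [-2.05   0.281  0.074]
```

```bash
python3 -m creep '[[[0.0006,-0.0003,0],[0,0,0],1],[[0,0,0],[0,0,0],1],[[0,0,0],[0,0,0],1]]';python3 -m creep '[[[0.0006,0,0],[0,0,0],1],[[0,0,0],[0,0,0],1],[[0,0,0],[0,0,0],1],[[0,0,0],[0,0,0],1]]';  python3 -c "
from h import *;np.set_printoptions(precision=3,suppress=True);where((0,0))"
```

```text
clock: 26.55
tcp_pos: [0.5876, -0.0466, 0.109]
tool_rot: [2.155, 2.28, -0.0]
contact_force: [-1.2, -10.2, -2.4]
finger_gap: 0.15
clock: 26.95
tcp_pos: [0.5876, -0.0465, 0.109]
tool_rot: [2.155, 2.279, -0.001]
contact_force: [-0.4, -10.4, -1.5]
finger_gap: 0.155
t 26.95 chest mm [-0.576  4.024] h 0.31172595511602674 theta -0.11890329013236403 F [ -1.007 -10.375  -1.502] M [-2.533  0.178  0.037]
```

```bash
python3 -m creep '[[[0.0008,0,0.0002],[0,0,-0.001],1],[[0,0,0],[0,0,0],1],[[0,0,0],[0,0,0],1],[[0,0,0],[0,0,0],1]]';python3 -m creep '[[[0.0005,0,0],[0,0,0],1],[[0,0,0],[0,0,0],1],[[0,0,0],[0,0,0],1]]';  python3 -c "
from h import *;np.set_printoptions(precision=4,suppress=True);where((0,0));print(Ro.from_rotvec(bot.state()['tool_rot']).apply([0,0,1]))"
```

```text
clock: 27.35
tcp_pos: [0.5876, -0.0465, 0.109]
tool_rot: [2.154, 2.279, -0.001]
contact_force: [-1.6, -13.0, -1.7]
finger_gap: 0.15
clock: 27.65
tcp_pos: [0.5876, -0.0465, 0.1091]
tool_rot: [2.154, 2.279, -0.002]
contact_force: [-0.7, -12.1, -1.2]
finger_gap: 0.153
t 27.65 chest mm [-0.5323  4.0398] h 0.3830873843971849 theta -0.1080483752397876 F [ -1.391  -12.0553  -1.1848] M [-2.986   0.222   0.0084]
[ 0.0037 -0.0049 -1.    ]
```

```bash
python3 -m creep '[[[0.0003,0,0],[0,0,0],1],[[0,0,0],[0,0,0],1],[[0,0,0],[0,0,0],1],[[0,0,0],[0,0,0],1]]';python3 -m creep '[[[0,0,0],[0,0,0],1],[[0,0,0],[0,0,0],1]]'; python3 -m creep '[[[-0.001,0,0],[0,0,0],1],[[-0.001,0,0],[0,0,0],1],[[-0.001,0,0],[0,0,0],1],[[-0.001,0,0],[0,0,0],1],[[0,0,0.0003],[0,0,0],1],[[0,0,0],[0,0,0],1],[[0,0,0],[0,0,0],1]]';  python3 -c "
from h import *;np.set_printoptions(precision=4,suppress=True);where((0,0));print(Ro.from_rotvec(bot.state()['tool_rot']).apply([0,0,1]))"
```

```text
clock: 28.05
tcp_pos: [0.5876, -0.0465, 0.1091]
tool_rot: [2.154, 2.278, -0.002]
contact_force: [-0.8, -13.5, -1.1]
finger_gap: 0.153
clock: 28.25
tcp_pos: [0.5876, -0.0465, 0.1091]
tool_rot: [2.154, 2.278, -0.002]
contact_force: [-0.9, -14.4, -1.1]
finger_gap: 0.153
clock: 28.95
tcp_pos: [0.5877, -0.0467, 0.1088]
tool_rot: [2.154, 2.283, 0.002]
contact_force: [-1.5, -6.0, -0.2]
finger_gap: 0.151
t 28.95 chest mm [-0.5101  3.8607] h 0.1217611209767544 theta 0.016109669861606248 F [-1.8818 -5.9471 -0.2032] M [-1.5123  0.4073  0.0416]
[ 0.0028 -0.0009 -1.    ]
```

Pushed home at 13–14 N. Relieve, settle on the lid, and let go.

```bash
python3 -m creep '[[[-0.0008,-0.0003,0],[0,0,0],1],[[-0.0007,-0.0002,0.0002],[0,0,0],1],[[0,0,0],[0,0,0],1],[[0,0,0],[0,0,0],1]]';  python3 -c "
from h import *;np.set_printoptions(precision=4,suppress=True);where((0,0))"
```

```text
clock: 29.35
tcp_pos: [0.5877, -0.0468, 0.1087]
tool_rot: [2.153, 2.285, 0.004]
contact_force: [-2.1, -4.5, 5.0]
finger_gap: 0.151
t 29.35 chest mm [-0.5502  3.7898] h 0.011828926443219201 theta 0.0668844644177429 F [-2.3745 -4.385   5.0283] M [-0.9496  0.4439  0.0635]
```

```bash
python3 -m creep '[[[-0.0006,-0.0005,-0.0003],[0,0,0],1],[[-0.0003,0,0],[0,0,0],1],[[0,0,0],[0,0,0],1],[[0,0,0],[0,0,0],1]]';  python3 -c "
from h import *;np.set_printoptions(precision=4,suppress=True);where((0,0))"
```

```text
clock: 29.75
tcp_pos: [0.5876, -0.0469, 0.1087]
tool_rot: [2.153, 2.285, 0.006]
contact_force: [1.6, -1.4, 3.3]
finger_gap: 0.157
t 29.75 chest mm [-0.6956  3.729 ] h -0.006639692861021285 theta 0.10298494938392068 F [ 1.5453 -1.4998  3.2536] M [-0.3486 -0.3601 -0.0467]
```

```bash
python3 -m creep '[[[0,0,0],[0,0,0],0.8],[[0,0,0],[0,0,0],0.7],[[0,0,0],[0,0,0],0.5],[[0,0,0],[0,0,0],0.4],[[0,0,0],[0,0,0],0.4],[[0,0,0],[0,0,0],0.4]]' 20 && python3 -m creep '[[[0,0,-0.005],[0,0,0],0.4],[[0,0,-0.01],[0,0,0],0.4],[[0,0,-0.02],[0,0,0],0.4],[[0,0,-0.03],[0,0,0],0.4],[[0,0,-0.04],[0,0,0],0.4],[[0,0,-0.04],[0,0,0],0.4],[[-0.04,0,-0.02],[0,0,0],0.4],[[-0.04,0,0],[0,0,0],0.4],[[-0.04,0,0],[0,0,0],0.4],[[-0.04,0,0],[0,0,0],0.4],[[-0.04,0,0],[0,0,0],0.4],[[-0.04,0,0],[0,0,0],0.4]]' && python3 -m creep '[[[-0.04,0,0],[0,0,0],0.4],[[-0.04,0,0],[0,0,0],0.4],[[0,0,0],[0,0,0],0.4],[[0,0,0],[0,0,0],0.4]]'
python3 - <<'E'
from h import *
np.set_printoptions(precision=4,suppress=True)
print(bot.state()['contact_force'])
save('top','top7.png'); save('side','side7.png')
for c in('top','side'):
    for n in('pin_tip','pin_shoulder'):
        q={'pin_tip':TIP,'pin_shoulder':(0,0)}[n]
        X=[*(E0+Ro.from_euler('z',PSI).apply([q[0]-.0005,q[1]+.0039,0])[:2]),.104]
        print(c,n,'pred',proj(c,[X])[0],[(np.round(z['at'],1),round(z['conf'],2)) for z in bot.tip_of(c,n)[:2]])
a=cv2.imread('pics/top7.png')[165:215,285:341]; b=cv2.imread('pics/side7.png')[170:220,300:356]
cv2.imwrite('pics/v7.png',np.hstack([cv2.resize(k,(400,357),interpolation=2) for k in(a,b)]))
E
```

```text
clock: 30.35
tcp_pos: [0.5866, -0.0475, 0.1082]
tool_rot: [2.154, 2.286, 0.003]
contact_force: [-0.5, 0.9, 0.4]
finger_gap: 0.602
clock: 31.55
tcp_pos: [0.6006, -0.2887, 0.2744]
tool_rot: [2.153, 2.285, 0.004]
contact_force: [0.8, -0.6, 0.1]
finger_gap: 0.605
clock: 31.95
tcp_pos: [0.6047, -0.3682, 0.2736]
tool_rot: [2.156, 2.283, 0.003]
contact_force: [-0.2, -0.6, 0.8]
finger_gap: 0.602
[-0.1594 -0.5878  0.7856]
top pin_tip pred [291.868  201.5385] [(array([291. , 202.3]), 0.65)]
top pin_shoulder pred [311.0825 185.2258] [(array([310.3, 184. ]), 0.61)]
side pin_tip pred [297.0019 200.7449] [(array([297.5, 202.9]), 0.79)]
side pin_shoulder pred [320.9912 202.0975] [(array([326.1, 200.8]), 0.59), (array([424.3, 324.1]), 0.29)]
```

View pics/v7.png

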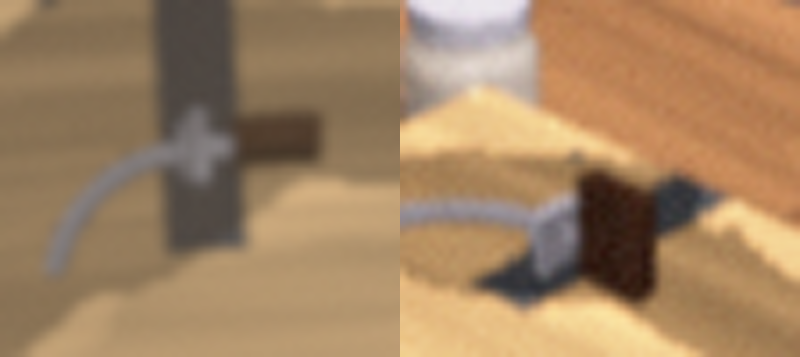

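```bash
python3 -c "
from plant import bot
print(bot.sign_off())"
```

```text
the job is handed in; nothing more can be done
None
```

The locking pin is through the ring and pushed home, standing released on the lid. I handed the job in just after 32 s, with the arm clear.

- **Insertion:** I felt for the ring with the bar's tip, then followed the bend through it, turning about 75° about the arc centre without any noticeable contact. Feeling both sides of the hole gave 5.05 mm of play, which matches 14 mm less 9 mm, and I centred the pin on that.
- **Push home:** The force readings at full push were 13.5 and 14.4 N, under the 18 N limit. The shoulder stopped moving well before that, and I eased off before opening the fingers.
- **Last checks:** In both final views the pin stands upright with its shoulder against the ring. The detected tip lies within 1–2 pixels of the prediction in both views. The arm was 0.3 m away with no contact force.
- **Disagreements:**
  - My first touch on the ring's top put the home position at about −0.2 mm, but the shoulder actually bore at about +3.9 mm in my frame. I went by the push.
  - The side camera's shoulder detection was about 5 pixels off the prediction.
  - I could not measure the ring's final angle directly. I judge it square from the solid stop and the top view.

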